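# Lock the index head with its pin

## Task

Lock the index head: take the index pin from the wooden block and stand it in the guide hole of the head, where it first comes to rest on the disc hidden under the cover. Then swing the lever slowly anticlockwise (seen from above) until the pin drops into the hole in the disc and stops the lever, without forcing the lever against the pin, and finally press the pin gently down until its knob sits fully home on the guide boss. Leave the cutters, the gear and the bearing where they lie.

Things in the scene. Friction and masses are not known exactly. Their poses are not given: they have to be found in the camera images.
- index_head: Index head bolted to the bench. Dark base 150 x 150 x 22 mm; grey cover 100 x 150 mm (top at 48 mm) over the rear two thirds, on it a square steel boss 34 mm wide (top at 56 mm) round the guide hole. Origin: on the turning axis, at the underside; z up; x points from the front (lever side) to the guide hole, 40 mm from the axis.
- guide (a point): Centre of the mouth of the guide hole, on top of the boss, 56 mm above the bench. Hole 11 mm wide with a 2 mm chamfer, vertical.
- lever: Lever of the disc: a clamp on the disc's rim and an arm out of the front. Origin on the turning axis at the bench; the arm points along its own -x. Travel -1.05 (clockwise) to +0.55 rad from straight front; starts at -0.95 to -0.65. Clamped to the disc at a new angle each time: the holes line up with the lever somewhere from -0.3 to +0.3 rad.
- post (a point): Black upright post on the lever's end, 16 mm thick, free from 40 to 82 mm above the bench; this point is on its middle line, 80 mm up, 105 mm from the axis. Push or hold it from above and swing it in an arc about the axis: 1 to 3 N of friction, stays where left. When the pin has dropped in, it stops dead (a few mm of play).
- pin: Upright index pin, 90 g: stem 10 mm thick, 48 mm long with a 4 mm tapered tip; round knob 22 mm wide, 30 mm tall above it. Origin at the tip, z to the knob. Starts hanging by its knob in the block's middle hole (tip 2 mm above the bench). Tip heights later: on the disc 39 mm, dropped about 18 mm, fully home 8 mm with the knob on the boss.
- block: Wooden storage block, 64 x 110 x 50 mm, fixed; origin at the middle of its underside; along its y axis, 34 mm apart, an empty hole (-y), the pin in the middle hole and a fixed plain dowel, top at 72 mm (+y). A dark backpack, about 0.25 m tall, stands on the bench behind, at x 0.52 to 0.7, y -0.18 to 0.04: carry the pin past its front, nearer the robot.
- cutters: Loose flush cutters with red handles, 135 x 43 x 11 mm, lying on the bench; leave alone.
- gear: Loose white gear, 37 mm wide, 13 mm high; leave alone.
- bearing2: Loose ball bearing, 26 mm wide, 8 mm high; leave alone.
- axis (a point): Top of the round hub on the cover, on the vertical turning axis, 58 mm above the bench. Disc and lever turn about it. The disc (140 mm wide, 23 to 39 mm above the bench) lies between base and cover; its 12 mm hole, 40 mm from the axis, is hidden under the cover and cannot be measured.
- seat (a point): Mouth of the hole in the base, under the disc and below the guide hole, 22 mm above the bench. In it two spring balls stop the dropped pin, its knob still 10 mm above the boss; the pin must be pressed past them with about 5 to 15 N and is then held by them.
Not all that is in view belongs to the job. What is shaped like the pin but turquoise or yellow is not meant.

How it is judged:
By the outcome, as a careful person would: the job done as asked, in the order asked, and still so for the second after the job is handed in, with the robot touching nothing.
It also fails if it takes over 72 s, if anything falls off the work surface, if the arm or the gripper's body presses on something with over 40 N, if the wrist force passes 120 N, or if a joint passes its speed limit or range.

## Robot

A 6-joint arm with a two-finger parallel gripper is mounted at the origin on a cart in front of the work surface, level with it; the furniture and walls round the work are solid. World frame = base frame: x ahead of the robot, y to its left, z up, the work surface at z = 0. Lengths are in m, angles in rad, forces in N, time in s.
With the tool pointing down it reaches from about 0.3 to 0.75 m from the base axis. Payload 8.5 kg.
Tool frame: the origin (TCP) lies midway between the tips of the shut fingers; the grasp point (between the pads) lies 19 mm behind it; z points along the fingers, y is the line along which they close (so a half turn about z gives the same grasp; the last joint's range is limited). The gripper opens to 88 mm and grips with 3 to 60 N. Pads are 18 mm wide; open, the fingers measure 123 mm over their backs; the gripper's body (75 mm by 187 mm) begins 45 mm behind the grasp point.
Start: joints at [0.903, 0.381, 1.297, -0, 1.464, -0.215], TCP at [0.241, 0.495, 0.239] pointing down, gripper open.
Joint ranges: [-3.11, 3.11], [-0.89, 2.33], [0.22, 2.48], [-1.42, 4.56], [0.17, 2.85], [-2.88, 2.88]. Speed limits (rad/s): [2.39, 2.39, 3.14, 3.14, 3.14, 3.14].

## Interface

Orientations are given as [roll, pitch, yaw] about the fixed x, y, z axes, in that order (R = Rz(yaw) Ry(pitch) Rx(roll)).
In Python, from bench import bot, move_gripper, kin, readout, vision, job_done gives the robot as it stands. The module is installed in compiled form; this text tells all that it offers. Calls block until the motion is done:
- bot.move_pose(position, orientation): joint-space move of the TCP to a pose.
- bot.line_to(position, ori=None, max_speed=0.15): straight line of the TCP; ori=None keeps the orientation; max_speed is the mean speed in m/s.
- bot.movej(angles): joint-space move.
- move_gripper(opening, effort=None): finger opening in m; effort is the grip in N (None keeps the last); returns when the fingers have stopped.
- bot.wait(seconds).
- kin.inverse_kinematics(position, orientation): joint angles nearest the present ones, or None.
- readout.read_state(): the state.
- vision.read_camera(name): name is "scene" or "top" or "wrist"; returns a dict with "color" (480x640x3 uint8, red, green, blue), "z_map" (480x640 float32, m along the optical axis (not along the pixel's ray), 0 where there is no reading), "K" (3x3 intrinsics, pixels), "R" (3x3) and "t" (3): a world point X has camera coordinates R X + t. Camera axes: x right, y down, z forward; pixel columns grow to the right and rows downward; lengths in m; the calibration is good to about 2 mm. A picture is of the moment at which its call begins.
A pose or a line that the arm cannot do raises bot.IKError and nothing moves.
- job_done(): hands the job in; it is judged then, once.
The state is a dict: "time_s": time; "joint_positions": joint angles; "qvel": joint speeds; "joint_torque": joint torques, N m; "tcp_pos": TCP position; "orientation": TCP orientation; "contact_force": force on the tool from outside, world axes, zero at the start; "torque": the same for the moment, N m; "width": finger opening in m; "grasp_force": force on a finger pad.
Only numpy, scipy, OpenCV 4.12 (cv2) and the standard library are available. Lean on these libraries where they do the work, as an engineer would, in place of code of your own. Each camera call takes 0.05 s, during which the arm holds its last target. There are 200 camera calls.

## Working session

There is one attempt and no reset: what is moved stays moved. The work goes in short steps, each a Python script; the robot and the scene stay as the last script left them, time stands still between calls to the robot, and variables do not carry over. Pictures are saved under pics/ and viewed, at most 11 in all, crops included, and the job is handed in when it is done.

```bash
mkdir -p pics
cat > h.py <<'E'
import numpy as np, cv2
from bench import bot, move_gripper, kin, readout, vision, job_done
def px2w(c,u,v,z=None):
    "pixel to world: by depth map, or by intersecting with height z"
    d=np.linalg.inv(c["K"])@[u,v,1.]; R=c["R"]; t=c["t"]; o=-R.T@t
    if z is None:
        p=c["z_map"][int(v)-1:int(v)+2,int(u)-1:int(u)+2]; s=np.median(p[p>0])
    else: s=(z-o[2])/(R.T@d)[2]
    return o+R.T@d*s
def save(c,n): cv2.imwrite("pics/"+n,c["color"][:,:,::-1])
def st():
    s=readout.read_state(); print("t%.1f"%s["time_s"],"tcp",np.round(s["tcp_pos"],4),"ori",np.round(s["orientation"],3),"F",np.round(s["contact_force"],1),"w%.4f g%.1f"%(s["width"],s["grasp_force"])); return s
E
python3 - <<'E'
from h import *
import pickle
C={n:vision.read_camera(n) for n in("scene","top")}
pickle.dump(C,open("c.pkl","wb"))
for n in C: save(C[n],n+"0.png"); print(n,C[n]["K"],-C[n]["R"].T@C[n]["t"])
st()
E
```

```text
scene [[454.71590845   0.         320.85638159]
 [  0.         454.71590845 245.27333627]
 [  0.           0.           1.        ]] [ 0.02745821 -0.77708418  0.50380379]
top [[502.50229682   0.         316.77215149]
 [  0.         502.50229682 241.34518462]
 [  0.           0.           1.        ]] [0.33683616 0.00527653 1.05791231]
t0.1 tcp [0.2405 0.4944 0.2382] ori [-3.14  -0.     2.689] F [ 0.9  0.6 -0.1] w0.0881 g0.0
```

View pics/scene0.png

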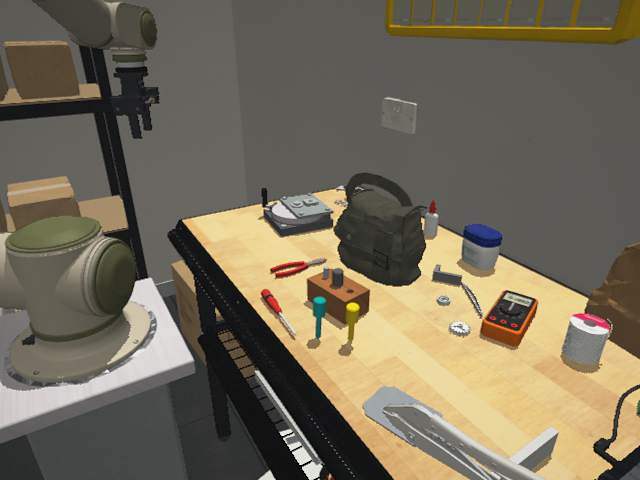

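View pics/top0.png

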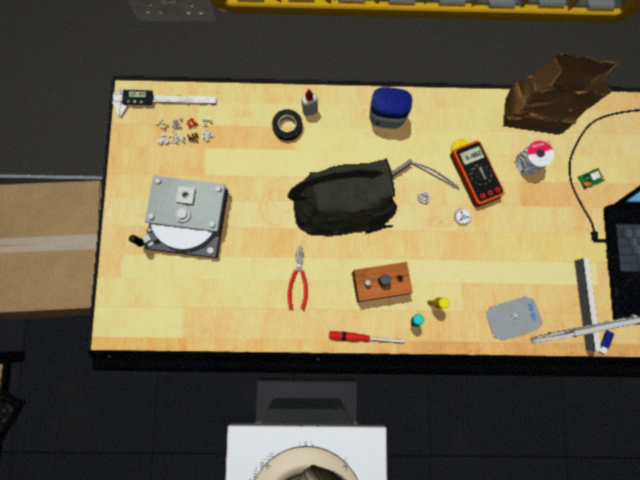

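Scene view: block at about (338,295) with a grey knob at (338,276) and a dowel at (326,272). The turquoise pin is at (319,310), the yellow one at (352,315), and the head at (298,212). Top view: boss hole about (186,195), hub (183,214), post (137,240).

Candidates for the pin (top view): dark knob in the block's middle hole (385,281), dowel (367,283), turquoise pin (418,320), yellow pin (441,302). I choose (385,281) and will check it in a crop.

Run:
```python
from h import *
import pickle
C=pickle.load(open("c.pkl","rb"))
t=C["top"]["color"];s=C["scene"]["color"]
def cr(im,u,v,w,h,k): return cv2.resize(im[v:v+h,u:u+w],None,fx=k,fy=k,interpolation=cv2.INTER_CUBIC)
a=cr(t,125,170,110,95,4)   # 440x380
b=cr(t,345,255,80,95,4)    # 320x380
cc=np.hstack([a,b])
cv2.imwrite("pics/crop1.png",cc[:,:,::-1])
a=cr(s,255,180,90,60,4)   # 360x240
b=cr(s,300,260,90,60,4)
cv2.imwrite("pics/crop2.png",np.hstack([a,b])[:,:,::-1])
for n,u,v,z in(("pinknob",385,281,.08),("boss",186,195,.056),("hub",183,214,.058),("post",137,240,.082),("dowel",367,283,.072),("hole",403,279,.05)):
  print(n,px2w(C["top"],u,v).round(3),px2w(C["top"],u,v,z).round(4))
```

```text
pinknob [ 0.436 -0.148  0.079] [ 0.4356 -0.1473  0.08  ]
boss [0.613 0.26  0.039] [0.6079 0.256  0.056 ]
hub [0.567 0.259 0.058] [0.5675 0.2592 0.058 ]
post [0.51  0.344 0.07 ] [0.508  0.3396 0.082 ]
dowel [ 0.432 -0.113  0.073] [ 0.4319 -0.113   0.072 ]
hole [ 0.443 -0.188  0.05 ] [ 0.4433 -0.1885  0.05  ]
```

View pics/crop1.png

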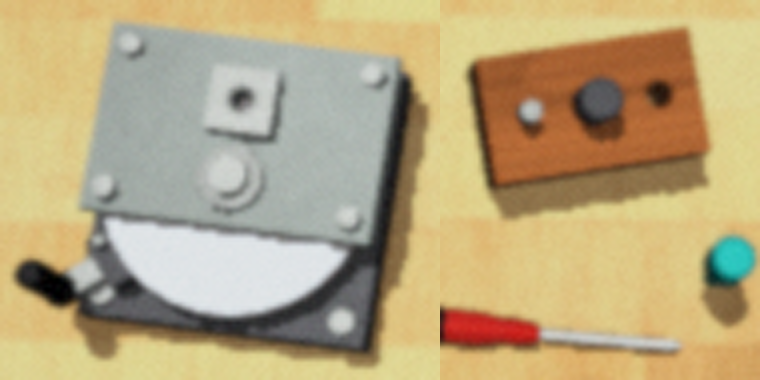

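View pics/crop2.png

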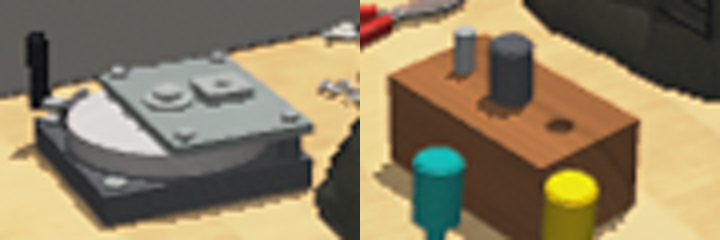

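The crops confirm the choice: a dark knob in the block's middle hole (crop1 at 600,100), with the dowel to its left and the empty hole to its right. Next I triangulate and check that the gripper body clears the backpack at the grasp.

Run:
```python
from h import *
import pickle
C=pickle.load(open("c.pkl","rb"))
def tri(a,b):
    P=[C[n]["K"]@np.c_[C[n]["R"],C[n]["t"]] for n in("top","scene")]
    X=cv2.triangulatePoints(P[0],P[1],np.float64(a).reshape(2,1),np.float64(b).reshape(2,1))[:,0]
    return X[:3]/X[3]
print("knobtop",tri((385,280),(337.75,270.5)).round(4))
print("guide",tri((185.2,194.5),(312.3,201)).round(4))
print("posttop",tri((132.5,238.8),(264.3,188.5)).round(4))
print("hub",px2w(C["top"],181.75,214.4,.058).round(4), "guide@56",px2w(C["top"],185.2,194.5,.056).round(4),"post@82",px2w(C["top"],132.5,238.8,.082).round(4),"knob@80",px2w(C["top"],385,280,.08).round(4))
pts=[]
for c in C.values():
    v,u=np.mgrid[0:480,0:640]; z=c["z_map"]; m=z>0
    d=np.linalg.inv(c["K"])@np.array([u[m],v[m],np.ones(m.sum())])*z[m]
    pts.append((c["R"].T@(d-c["t"][:,None])).T)
P=np.vstack(pts)
Q=P[(P[:,0]>.4)&(P[:,0]<.75)&(P[:,1]>-.32)&(P[:,1]<.08)&(P[:,2]>.1)&(P[:,2]<.4)]
print("front x per y:",[(round(y,2),Q[abs(Q[:,1]-y)<.02][:,0].min().round(3) if (abs(Q[:,1]-y)<.02).any() else None) for y in np.arange(-.28,.08,.04)])
k=np.array([.4356,-.1465])
for deg in range(20,165,10):
    a=np.radians(deg); dy=np.array([-np.sin(a),np.cos(a)]);dx=np.array([np.cos(a),np.sin(a)])
    r=Q[:,:2]-k; e=np.maximum(abs(r@dx)-.0375,abs(r@dy)-.0935)
    print(deg,e.min().round(3),end="; ")
```

```text
knobtop [ 0.4381 -0.1478  0.0784]
guide [0.6121 0.2577 0.0523]
posttop [0.5114 0.3489 0.0802]
hub [0.5666 0.2617 0.058 ] guide@56 [0.609  0.2577 0.056 ] post@82 [0.5103 0.3485 0.082 ] knob@80 [ 0.4376 -0.1473  0.08  ]
front x per y: [(np.float64(-0.28), None), (np.float64(-0.24), None), (np.float64(-0.2), None), (np.float64(-0.16), np.float64(0.552)), (np.float64(-0.12), np.float64(0.543)), (np.float64(-0.08), np.float64(0.535)), (np.float64(-0.04), np.float64(0.531)), (np.float64(0.0), np.float64(0.532)), (np.float64(0.04), np.float64(0.578))]
20 0.073; 30 0.064; 40 0.051; 50 0.036; 60 0.018; 70 0.012; 80 0.009; 90 0.013; 100 0.018; 110 0.017; 120 0.012; 130 0.01; 140 0.013; 150 0.017; 160 0.024;
```

Run:
```python
from h import *
import pickle
D=[np.pi,0,0]
bot.move_pose([.56,.258,.24],[np.pi,0,3.04]); st()
a=vision.read_camera("wrist"); save(a,"w1.png")
bot.move_pose([.38,.10,.24],[np.pi,0,2.0])
bot.move_pose([.42,-.146,.21],[np.pi,0,.873]); st()
b=vision.read_camera("wrist"); save(b,"w2.png")
pickle.dump((a,b),open("w.pkl","wb"))
cv2.imwrite("pics/w12.png",np.hstack([cv2.resize(x["color"],(400,300))[:,:,::-1] for x in(a,b)]))
```

```text
t1.6 tcp [0.5594 0.2588 0.2401] ori [ 3.141 -0.     3.041] F [-0.1  0.1  0.8] w0.0881 g0.0
t3.6 tcp [ 0.4203 -0.1451  0.21  ] ori [-3.141 -0.     0.876] F [-0.3 -0.1 -0.2] w0.0878 g0.0
```

View pics/w12.png

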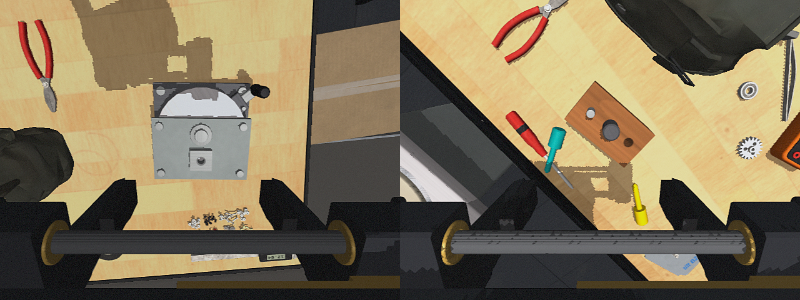

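Left half: the boss hole at w1 about (322,256), the hub about (320,213) and the post about (415,147). Right half: the pin knob at w2 about (338,208). I'll enlarge both.

Run:
```python
from h import *
import pickle
a,b=pickle.load(open("w.pkl","rb"))
f=lambda im,u,v,w,h:cv2.resize(im[v:v+h,u:u+w],None,fx=4,fy=4,interpolation=cv2.INTER_CUBIC)
A=f(a["color"],270,190,100,100); B=f(b["color"],295,165,90,100)
cv2.imwrite("pics/w12c.png",np.hstack([A,B])[:,:,::-1])
```

```text
(no output)
```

View pics/w12c.png

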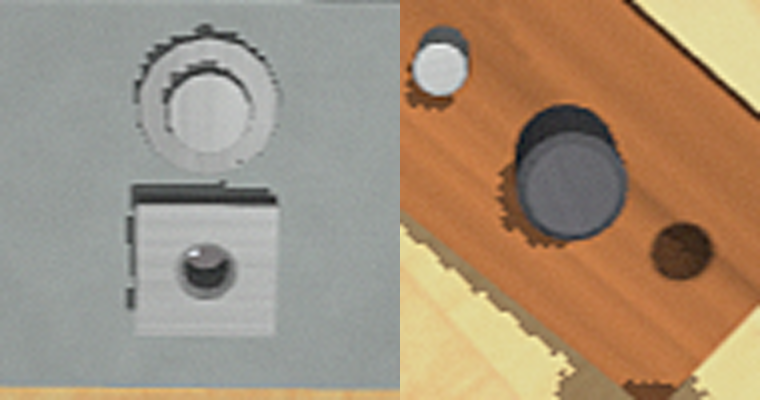

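Guide hole at w1 (321.1,257.1), hub (322.1,217.6), knob top at w2 (337.6,211.1).

Run:
```python
from h import *
import pickle
C=pickle.load(open("c.pkl","rb")); a,b=pickle.load(open("w.pkl","rb"))
def tri(c1,p,c2,q):
    P=[c["K"]@np.c_[c["R"],c["t"]] for c in(c1,c2)]
    X=cv2.triangulatePoints(P[0],P[1],np.float64(p).reshape(2,1),np.float64(q).reshape(2,1))[:,0]; return (X[:3]/X[3]).round(4)
for n,c,p,q,z in(("guide",a,(321.1,257.1),(185.2,194.5),.056),("hub",a,(322.1,217.4),(181.75,214.4),.058),("knob",b,(337.6,211.1),(385,280),.08)):
    print(n,"tri",tri(c,p,C["top"],q),"plane",px2w(c,*p,z).round(4),"depth",px2w(c,*p).round(4),"top",px2w(C["top"],*q,z).round(4), "z top-depth",px2w(C["top"],*q)[2].round(4))
```

```text
guide tri [0.6077 0.2565 0.0609] plane [0.6097 0.2564 0.056 ] depth [0.6155 0.256  0.0413] top [0.609  0.2577 0.056 ] z top-depth 0.0436
hub tri [0.5668 0.261  0.0614] plane [0.5697 0.2613 0.058 ] depth [0.5696 0.2613 0.0584] top [0.5666 0.2617 0.058 ] z top-depth 0.0576
knob tri [ 0.4388 -0.1494  0.0707] plane [ 0.4403 -0.1486  0.08  ] depth [ 0.4403 -0.1485  0.0805] top [ 0.4376 -0.1473  0.08  ] z top-depth 0.0792
```

Run:
```python
from h import *
k=[.4395,-.148]; o=[np.pi,0,.873]
bot.line_to(k+[.11],o,max_speed=.2)
bot.line_to(k+[.055],max_speed=.1); st()
move_gripper(.015,effort=25); s=st()
if s["width"]>.018:
    bot.line_to(k+[.15],max_speed=.12); st()
    bot.move_pose([.40,.03,.19],[np.pi,0,1.6])
    save(vision.read_camera("top"),"t2.png"); save(vision.read_camera("scene"),"s2.png")
    bot.move_pose([.42,.14,.19],[np.pi,0,2.4])
    bot.move_pose([.6095,.257,.135],[np.pi,0,3.05]); st()
    c=vision.read_camera("wrist"); save(c,"w3.png")
    import pickle; pickle.dump(c,open("w3.pkl","wb"))
```

```text
t5.0 tcp [ 0.4398 -0.1482  0.0557] ori [ 3.14  -0.     0.873] F [ 0.9 -0.   0.6] w0.0882 g0.0
t6.0 tcp [ 0.4395 -0.148   0.055 ] ori [-3.142 -0.     0.873] F [0.1 0.1 0.3] w0.0211 g25.0
t6.9 tcp [ 0.4392 -0.1478  0.1494] ori [-3.14   0.     0.873] F [-0.4  0.5 -0.9] w0.0211 g25.0
t9.3 tcp [0.6093 0.2557 0.1355] ori [-3.141 -0.     3.047] F [ 0.3 -0.  -1.2] w0.0214 g25.0
```

View pics/w3.png

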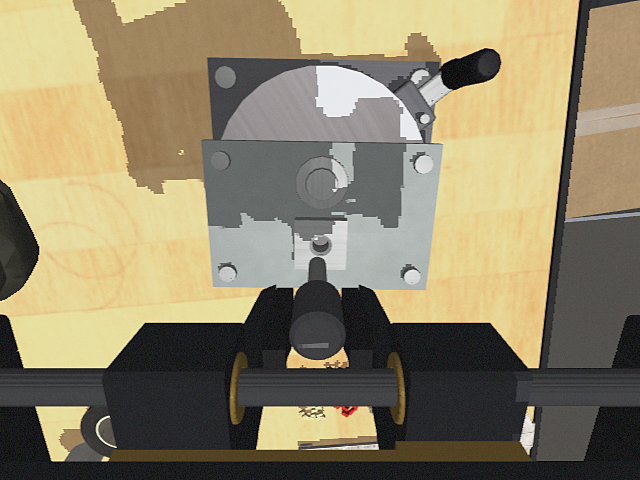

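The pin is in the jaws; its tip shows at about (316,260) and the guide hole at (320,244). I'll compare the two and correct.

Run:
```python
from h import *
import pickle
c=pickle.load(open("w3.pkl","rb"))
im=cv2.resize(c["color"][215:290,280:360],None,fx=8,fy=8,interpolation=cv2.INTER_CUBIC); cv2.imwrite("pics/w3c.png",im[:,:,::-1])
print(px2w(c,316.5,260,.082),px2w(c,320,244,.056))
x=c["K"]@(c["R"]@np.array([.6093,.2557,.082])+c["t"]); print("expected tip px",x[:2]/x[2])
```

```text
[0.60990079 0.25407896 0.082     ] [0.60934527 0.25637205 0.056     ]
expected tip px [319.15702891 258.80687612]
```

View pics/w3c.png

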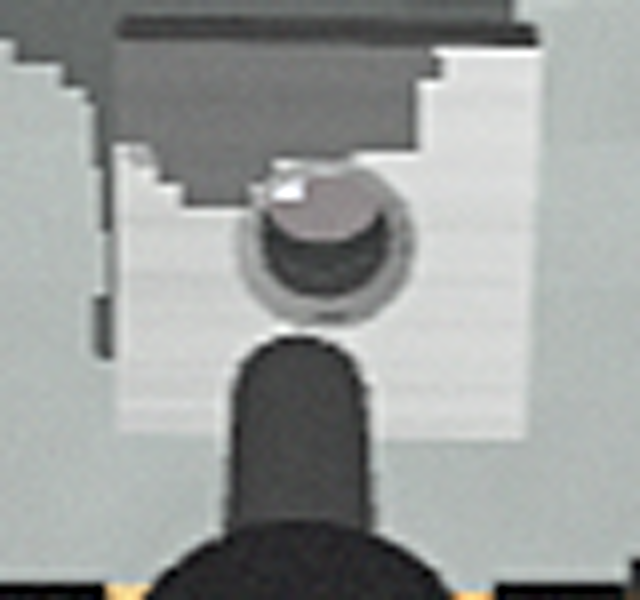

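Run:
```python
from h import *
g=[.609,.2577]
bot.line_to(g+[.118],max_speed=.05); st()
z=.118
while z>.0925:
    z-=.003; bot.line_to(g+[z],max_speed=.03)
    f=readout.read_state()["contact_force"]; print(round(z,4),f.round(1))
    if f[2]>4 or np.hypot(*f[:2])>6: break
st()
```

```text
t9.8 tcp [0.6089 0.2577 0.1178] ori [-3.141 -0.     3.05 ] F [-0.2  0.3 -0.9] w0.0208 g25.0
0.115 [ 0.6  0.  -1.5]
0.112 [ 0.2  0.3 -1.3]
0.109 [ 0.4  0.1 -1. ]
0.106 [-0.7  0.4 -1.1]
0.103 [-0.6 -0.3 -1.1]
0.1 [-1.  -0.4 -1.2]
0.097 [ 0.7 -0.4 -1. ]
0.094 [-0.6 -0.6 -0.6]
0.091 [-0.7 -0.7  3.6]
t12.1 tcp [0.6094 0.2578 0.0917] ori [3.141e+00 1.000e-03 3.050e+00] F [-0.7 -0.7  3.6] w0.0212 g25.0
```

The pin rests on the disc (tip about 39 mm). Next I release it, check, and move over the post.

```bash
cat >> h.py <<'E'
H=np.array([.5685,.2613]); G=np.array([.6092,.2572])
def arc(th,z,r=.105): return [*(H+r*np.array([np.cos(th),np.sin(th)])),z],[np.pi,0,th]
def knob(c=None):
    "heights of scene-camera depth points on the knob"
    c=c or vision.read_camera("scene"); X=c["R"]@np.array([*G,.1])+c["t"]; u,v=(c["K"]@X)[:2]/X[2]
    v0,u0=np.mgrid[int(v)-15:int(v)+20,int(u)-6:int(u)+7]; z=c["z_map"][v0,u0]; m=z>0
    d=np.linalg.inv(c["K"])@np.array([u0[m],v0[m],np.ones(m.sum())])*z[m]
    P=(c["R"].T@(d-c["t"][:,None])).T; P=P[np.hypot(*(P[:,:2]-G).T)<.018]
    return np.percentile(P[:,2],97) if len(P) else np.nan
E
python3 - <<'E'
from h import *
move_gripper(.055); bot.line_to([.609,.2577,.165],max_speed=.2)
print("knob",knob())
th=2.16
bot.move_pose(*arc(th,.15)); move_gripper(.03)
c=vision.read_camera("wrist"); save(c,"w4.png"); s=vision.read_camera("scene"); save(s,"s4.png"); print("knob",knob(s)); st()
cv2.imwrite("pics/v4.png",np.hstack([cv2.resize(c["color"],(400,300)),cv2.resize(s["color"][150:270,220:380],(400,300))])[:,:,::-1])
E
```

```text
knob 0.11625074345455141
knob 0.11601095044904379
t15.0 tcp [0.5102 0.3486 0.15  ] ori [3.142 0.    2.16 ] F [-0.3 -0.1  0.1] w0.0299 g0.0
```

View pics/v4.png

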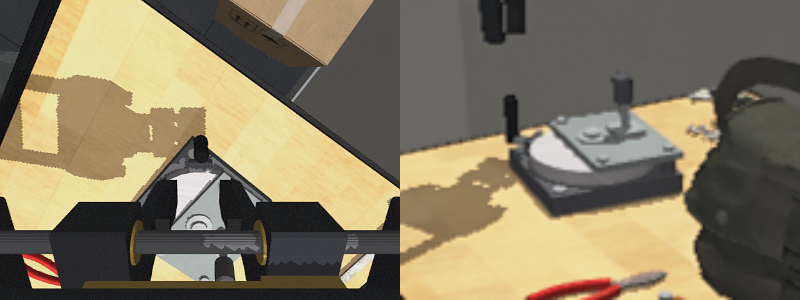

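The pin stands in the guide on the disc (knob at 116 mm), and the post lies ahead in the wrist view at about (320,227).

Run:
```python
from h import *
c=vision.read_camera("wrist")
p=px2w(c,320,224,.082); print("post top",p.round(4), "cam",(-c["R"].T@c["t"]).round(3))
r=p[:2]-H; print("r",np.hypot(*r).round(4),"th",np.arctan2(r[1],r[0]).round(3))
```

```text
post top [0.5026 0.3634 0.082 ] cam [0.466 0.415 0.296]
r 0.1215 th 2.144
```

Run:
```python
from h import *
c=vision.read_camera("wrist")
for z in(.04,.082):
    X=c["R"]@np.array([*arc(2.16,z)[0]])+c["t"]; x=c["K"]@X; print(z,(x[:2]/x[2]).round(1))
x=c["K"]@(c["R"]@np.array([*G,.117])+c["t"]); print("knob",(x[:2]/x[2]).round(1))
cv2.imwrite("pics/w4c.png",cv2.resize(c["color"][190:290,260:390],None,fx=5,fy=5,interpolation=cv2.INTER_CUBIC)[:,:,::-1])
```

```text
0.04 [316.9 229.5]
0.082 [316.8 249.4]
knob [365.9 459.4]
```

View pics/w4c.png

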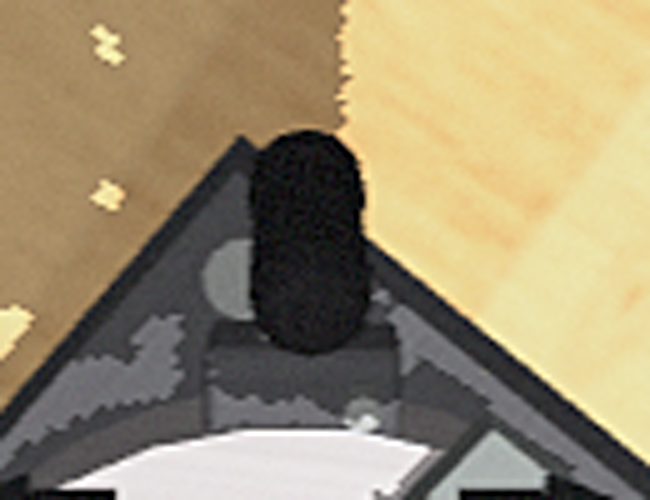

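The post top is at (322,249), within 3 mm of what I expected, so I descend and sweep slowly.

```bash
cat > sw.py <<'E'
from h import *
import sys
th=float(sys.argv[1]); end=float(sys.argv[2]); lim=float(sys.argv[3])
F0=readout.read_state()["contact_force"]; hist=[]
while th<end:
    th+=.02; p,o=arc(th,.054); bot.line_to(p,o,max_speed=.02)
    f=readout.read_state()["contact_force"]-F0
    ft=f[:2]@[-np.sin(th),np.cos(th)]; k=knob()
    hist.append((round(th,3),round(ft,1),round(f[2],1),round(k,3)))
    if k<.106: print("dropped"); break
    if abs(ft)>lim or abs(f[2])>6: print("force"); break
print(*hist,sep="\n"); st()
E
python3 - <<'E'
from h import *
p,o=arc(2.16,.054); bot.line_to(p,o,max_speed=.1); st()
E
python3 sw.py 2.16 2.5 7
```

```text
t16.2 tcp [0.5105 0.3488 0.0547] ori [3.14 0.   2.16] F [ 0.8 -1.  -0.2] w0.0301 g0.0
(2.18, np.float64(-0.5), np.float64(-1.0), np.float64(0.116))
(2.2, np.float64(0.4), np.float64(0.5), np.float64(0.116))
(2.22, np.float64(-0.8), np.float64(0.7), np.float64(0.116))
(2.24, np.float64(-0.5), np.float64(-0.4), np.float64(0.116))
(2.26, np.float64(-0.2), np.float64(0.6), np.float64(0.116))
(2.28, np.float64(-0.1), np.float64(1.1), np.float64(0.115))
(2.3, np.float64(-0.5), np.float64(-0.3), np.float64(0.115))
(2.32, np.float64(-0.3), np.float64(-0.0), np.float64(0.116))
(2.34, np.float64(-0.1), np.float64(0.8), np.float64(0.116))
(2.36, np.float64(0.3), np.float64(0.2), np.float64(0.116))
(2.38, np.float64(-0.8), np.float64(0.4), np.float64(0.116))
(2.4, np.float64(-0.8), np.float64(0.4), np.float64(0.116))
(2.42, np.float64(-1.2), np.float64(-0.1), np.float64(0.116))
(2.44, np.float64(-0.9), np.float64(0.1), np.float64(0.116))
(2.46, np.float64(-1.1), np.float64(0.2), np.float64(0.115))
(2.48, np.float64(-0.4), np.float64(0.7), np.float64(0.116))
(2.5, np.float64(-1.5), np.float64(0.5), np.float64(0.116))
t21.4 tcp [0.4843 0.3241 0.054 ] ori [-3.141 -0.     2.499] F [ 0.4 -0.1  0.3] w0.0304 g0.1
```

```bash
python3 sw.py 2.5 3.5 6 | tail -22
```

```text
(2.76, np.float64(-0.4), np.float64(-0.6), np.float64(0.115))
(2.78, np.float64(-0.9), np.float64(-0.1), np.float64(0.116))
(2.8, np.float64(-0.1), np.float64(-1.0), np.float64(0.115))
(2.82, np.float64(-0.8), np.float64(-0.5), np.float64(0.115))
(2.84, np.float64(-0.9), np.float64(-0.6), np.float64(0.115))
(2.86, np.float64(-0.3), np.float64(-0.2), np.float64(0.116))
(2.88, np.float64(-1.0), np.float64(0.1), np.float64(0.116))
(2.9, np.float64(-0.2), np.float64(-0.7), np.float64(0.115))
(2.92, np.float64(0.3), np.float64(-0.2), np.float64(0.116))
(2.94, np.float64(-0.8), np.float64(0.1), np.float64(0.115))
(2.96, np.float64(-0.1), np.float64(0.2), np.float64(0.116))
(2.98, np.float64(-0.5), np.float64(0.4), np.float64(0.117))
(3.0, np.float64(-0.3), np.float64(-0.5), np.float64(0.115))
(3.02, np.float64(-0.1), np.float64(0.6), np.float64(0.116))
(3.04, np.float64(-0.1), np.float64(-0.9), np.float64(0.115))
(3.06, np.float64(0.1), np.float64(0.8), np.float64(0.115))
(3.08, np.float64(-0.5), np.float64(0.2), np.float64(0.115))
(3.1, np.float64(-0.2), np.float64(-0.5), np.float64(0.116))
(3.12, np.float64(-0.6), np.float64(-0.2), np.float64(0.115))
(3.14, np.float64(-0.3), np.float64(-0.7), np.float64(0.112))
(3.16, np.float64(-0.9), np.float64(-1.0), np.float64(0.095))
t31.6 tcp [0.4635 0.2593 0.054 ] ori [-3.141 -0.    -3.124] F [-1.2  0.8 -0.2] w0.0305 g0.0
```

The pin has dropped (knob at 95–96 mm). I back the finger off, lift clear and press on the knob.

Run:
```python
from h import *
p,o=arc(3.13,.054); bot.line_to(p,o,max_speed=.03); st()
bot.line_to(p[:2]+[.15],max_speed=.15)
move_gripper(0.0,effort=20)
g=[.609,.2577]
bot.line_to(g+[.15],[np.pi,0,3.05],max_speed=.12)
bot.line_to(g+[.102],max_speed=.08); st()
F0=readout.read_state()["contact_force"][2]
z=.102
while z>.084:
    z-=.001; bot.line_to(g+[z],max_speed=.015)
    s=readout.read_state(); f=s["contact_force"][2]-F0; print(round(z,4),s["tcp_pos"][2].round(4),f.round(1),end="; ")
    if f>(22 if z<.09 else 30): break
print("knob");st()
bot.line_to(g+[.15],max_speed=.1); bot.wait(.3); print(knob()); st()
bot.move_pose([.45,.257,.2],[np.pi,0,3.05]); print(knob())
c=vision.read_camera("scene"); w=vision.read_camera("wrist")
cv2.imwrite("pics/v5.png",np.hstack([cv2.resize(w["color"],(400,300)),cv2.resize(c["color"][150:270,220:380],(400,300))])[:,:,::-1])
```

```text
t31.8 tcp [0.4635 0.2626 0.054 ] ori [-3.142 -0.     3.131] F [ 0.7 -0.3 -0.9] w0.0298 g0.0
t35.3 tcp [0.6093 0.2578 0.1024] ori [3.141e+00 1.000e-03 3.050e+00] F [-0.2  0.1  1.1] w0.0004 g0.0
0.101 0.1013 -0.6; 0.1 0.1 -0.1; 0.099 0.0989 -1.1; 0.098 0.0979 0.1; 0.097 0.0969 -0.9; 0.096 0.0961 -0.1; 0.095 0.0955 2.9; 0.094 0.0946 4.4; 0.093 0.0935 3.1; 0.092 0.0919 1.4; 0.091 0.0909 1.8; 0.09 0.0899 1.6; 0.089 0.0889 1.9; 0.088 0.088 2.9; 0.087 0.087 2.3; 0.086 0.0868 8.2; 0.085 0.0865 11.2; 0.084 0.0864 15.4; knob
t39.8 tcp [0.6101 0.2576 0.0864] ori [3.141 0.004 3.05 ] F [-0.6 -2.1 16.5] w0.0007 g8.3
0.08574797399836628
t41.0 tcp [0.6089 0.2577 0.1497] ori [-3.141 -0.     3.05 ] F [ 0.4  0.  -0.6] w0.0005 g0.0
0.0851051543499711
```

View pics/v5.png

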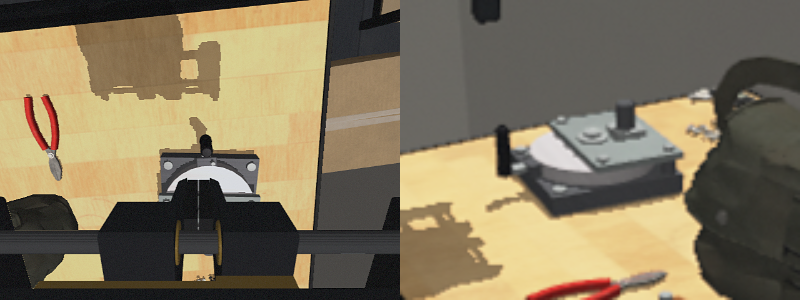

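The knob sits on the boss (top at 86 mm, and contact stiffened there), and the robot touches nothing.

```bash
python3 -c "
from h import *
print(job_done())"
```

```text
the job is handed in; nothing more can be done
None
```

The job is handed in: the pin dropped into the disc hole, the lever was left there without being pushed against the pin, and the knob is pressed fully home on the boss (top at about 86 mm), after about 42 s of robot time.

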